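# Hold the tea strainer over the cup

## Robot

A 6-joint arm with a two-finger parallel gripper is mounted at the origin on the work surface. World frame = base frame: x ahead of the robot, y to its left, z up, the work surface at z = 0. Lengths are in m, angles in rad, forces in N, time in s.
With the tool pointing down it reaches from about 0.25 to 0.725 m from the base axis. Payload 9.7 kg.
Tool frame: the origin (TCP) lies between the finger pads, 19 mm behind the fingertips; this is the grasp point; z points along the fingers, y is the line along which they close (so a half turn about z gives the same grasp; the last joint's range is limited). The gripper opens to 85 mm and grips with 20 to 120 N. Pads are 22 mm wide; open, the fingers measure 114 mm over their backs; the gripper's body (76 mm by 85 mm) begins 54 mm behind the grasp point. The pads swing forward as they close: fully open they stand 13 mm farther back than shut.
Start: joints at [-1.21, 0.087, 0.176, 1.66, 0, 1.571], TCP at [0.194, -0.515, 0.25] pointing down, gripper open.
Joint ranges: [-3.13, 3.13], [-0.85, 1.81], [-1.15, 1.24], [-2.2, 2.28], [-1.44, 1.52], [-3.14, 3.14]. Speed limits (rad/s): [2.22, 2.22, 2.57, 3.14, 3.14, 3.14].

## Interface

Orientations are given as a unit quaternion [w, x, y, z].
In Python, from bench import arm gives the robot as it stands.
- The arm moves only by the tool send_rows, never from a script. Its argument "steps" is text: rows parted by semicolons, each of 7 numbers parted by spaces: the turn, a rotation vector about the tool's x, y, z in degrees, then the shift along the tool's x, y, z in m, then the finger opening in m, from 0 to 0.0854. A call has 1 to 10 rows; each row shifts and turns the commanded pose from where the row before left it, along the tool's axes as they then stand; what a row does not reach is not made up. A row lasts 1/8 s, in which the tool goes at most 62.5 mm and 10.7 degrees, less where a joint would pass 70% of its speed; a pose out of reach is approached as far as the arm can. A call with a gripper value outside its range is refused whole. The fingers move at their own pace and stop on an object; "newtons" is the grip in N (left out, the last holds). Time passes only in rows, so rows that do not move let the fingers close. It gives the time, the measured TCP pose, the force, the opening and the grip force at its end, in the units of the state.
- arm.sense(): the state, without advancing time (a new reading comes with each control period).
- arm.read_camera(name): name is "side" or "top"; returns a dict with "img" (480x640x3 uint8, red, green, blue), "fx", "fy", "cx", "cy" (pixels), "rvec" (rotation vector, rad) and "tvec" (3), from world to camera coordinates, as OpenCV has them. Camera axes: x right, y down, z forward; pixel columns grow to the right and rows downward; lengths in m; the calibration is good to about 2 mm. A picture is of the moment at which its call begins. There is no depth.
- arm.hand_in(): hands the job in; it is judged then, once.
The state is a dict: "time": time; "joint_pos": joint angles; "qvel": joint speeds; "joint_torque": joint torques, N m; "tcp_pos": TCP position; "tcp_rot": TCP orientation; "ft_force": force on the tool from outside, world axes, zero at the start; "moment": the same for the moment, N m; "width": opening from 0.0 (shut) to 1.0 (fully open); "grip_force": force on a finger pad.
Only numpy, scipy, OpenCV 4.12 (cv2) and the standard library are available. Lean on these libraries where they do the work, as an engineer would, in place of code of your own. Each camera call takes 0.05 s, during which the arm holds its last target. There are 200 camera calls.

## Task

Take the tea strainer by its loop, lift it up and off the hook of its drip stand, carry it upright over the jars and the jug, and hold it level and centred about a finger's width (15 mm) above the rim of the red cup, so that I can pour the tea through it. The strainer must not touch the red cup, and the stand, both cups and everything else stay where they are. Finish while still holding the strainer still in the air over the cup.

Things in the scene. Friction and masses are not known exactly. Their poses are not given: they have to be found in the camera images.
- strainer: Tea strainer: open perforated steel basket, 64 mm across the mouth, 40 mm deep, about 90 g, under an upright strap handle (strap 10 x 3 mm) that rises from the rim at +y and -y and narrows to a hanging loop; 125 mm high in all. Origin: centre of the basket's underside, z up. At the start it hangs level from the hook, in plan at the stand's centre and with its yaw, underside 41 mm up.
- strainer_loop (a point): On the strainer's axis, 110 mm above its underside, amid the loop: where to hold it with the TCP, from above, fingers closing along y, one each side of the hook. From 78 to 113 mm above the underside the loop's two legs are vertical, 28 mm apart over their outer faces (22 mm inside); inside top of the loop at 122 mm, open below down to the basket's mouth at 40 mm.
- stand: Black iron drip stand, loose, 1.1 kg: round dish 130 mm across, 15 mm high; a 6 mm wire post rises 55 mm to +x of the centre, 169 mm high, and bends over into an upturned hook that points along the stand's own -x. Nothing is higher than 179 mm. Origin: centre of the dish's underside.
- hook_seat (a point): Top of the 6 mm hook wire at its seat, above the stand's centre, 163 mm above the counter: the inside top of the loop rests here.
- hook_tip (a point): Top of the hook's upturned end (8 mm ball), 22 mm to the stand's -x from the seat and 16 mm higher. The loop comes off by raising it more than 16 mm (25 mm is good), then drawing it along the stand's -x by 40 mm or more.
- redcup: The red cup: ceramic mug, 100 mm across the rim, 85 mm high, wall 4 mm (92 mm mouth), empty, loose, its handle at its own +y side (handles point roughly to the robot's right). Origin: centre of the underside.
- redcup_rim (a point): Centre of the red cup's mouth, at rim height (85 mm above the counter).
- whitecup: A white cup of the same shape as the red one. Bystander. Red and white may change places. Origin: centre of the underside.
- caddy: Tea caddy: upright dark green tin with brass lid, 73 mm across, 116 mm high. Bystander standing between stand and cups. Origin: centre of the underside.
- jug: Ivory milk jug, 68 mm across, 104 mm high at the spout, with a handle (reaches 57 mm out from the axis). Bystander between stand and cups. Origin: centre of the underside.
- honey: Amber honey jar with white lid, 66 mm across, 106 mm high. Bystander between stand and cups. Caddy, jug and honey may change places. Origin: centre of the underside.
- teapot: Ivory teapot with a red lid knob, 132 mm across, 139 mm high, 235 mm long over spout (-y) and handle (+y). Bystander beyond the jars. Origin: centre of the underside.
- sugar: Blue lidded sugar bowl, 92 mm across, 91 mm high. Bystander beyond the stand. Origin: centre of the underside.

How it is judged:
By the outcome, as a careful person would: the job done as asked, in the order asked, and still so for the second after the job is handed in, while the arm keeps its last pose, push and grip.
It also fails if it takes over 42 s, if anything falls off the work surface, if the arm or the gripper's body presses on something with over 40 N, if the wrist force passes 120 N, or if a joint passes its speed limit or range.

## Working session

There is one attempt and no reset: what is moved stays moved. The work goes in short steps, Python scripts to look and compute and a tool call to move; the robot and the scene stay as the last step left them, time stands still between calls to the robot, and variables do not carry over. Pictures are saved under pics/ and viewed, at most 11 in all, crops included, and the job is handed in when it is done.

Besides the shell and the picture viewer there is one more tool, called after ">>>" by a JSON object that holds its "fn" and its "kwargs", one argument or row to a line. send_rows: Moves the arm, as the interface text tells. Its arguments: {"type":"object","properties":{"steps":{"type":"string"},"newtons":{"type":"number"}},"required":["steps"]}

```bash
mkdir -p pics; cat > h.py <<'E'
import numpy as np, cv2
from scipy.spatial.transform import Rotation as R
def cam(c):
    Rm=cv2.Rodrigues(np.array(c["rvec"],float))[0]; t=np.array(c["tvec"],float).ravel()
    return Rm,t
def ray(c,u,v):
    Rm,t=cam(c); d=Rm.T@np.array([(u-c["cx"])/c["fx"],(v-c["cy"])/c["fy"],1.]); return -Rm.T@t,d
def onz(c,u,v,z):
    o,d=ray(c,u,v); return o+d*(z-o[2])/d[2]
def proj(c,p):
    Rm,t=cam(c); q=Rm@np.array(p,float)+t; return np.array([c["fx"]*q[0]/q[2]+c["cx"],c["fy"]*q[1]/q[2]+c["cy"]])
def tri(c1,p1,c2,p2):
    o1,d1=ray(c1,*p1);o2,d2=ray(c2,*p2)
    s=np.linalg.lstsq(np.c_[d1,-d2],o2-o1,rcond=None)[0]
    a=o1+s[0]*d1;b=o2+s[1]*d2
    return (a+b)/2,np.linalg.norm(a-b)
E
python3 - <<'E'
from bench import arm
import cv2,pickle
from h import *
for n in("side","top"):
    c=arm.read_camera(n); pickle.dump(c,open(n+".pkl","wb")); cv2.imwrite(f"pics/{n}0.png",c["img"][:,:,::-1])
    Rm,t=cam(c); print(n,c["fx"],c["cx"],c["cy"],-Rm.T@t,Rm[2])
s=arm.sense(); print(s["tcp_pos"],s["tcp_rot"],s["width"])
E
```

```text
side 436.0939154618327 318.9598074518855 239.00355058338963 [ 0.22993369 -0.46100504  0.68744938] [ 0.45255865  0.56748389 -0.68786096]
top 464.1211033610487 316.4201701598061 233.7640464199623 [0.40301551 0.00915615 1.15255494] [ 0.19171192  0.00873663 -0.98141236]
[ 0.19407551 -0.51441577  0.24934404] [-5.86420009e-04  9.83774034e-01  1.79410965e-01 -1.09985076e-04] 1.002527168303331
```

View pics/side0.png

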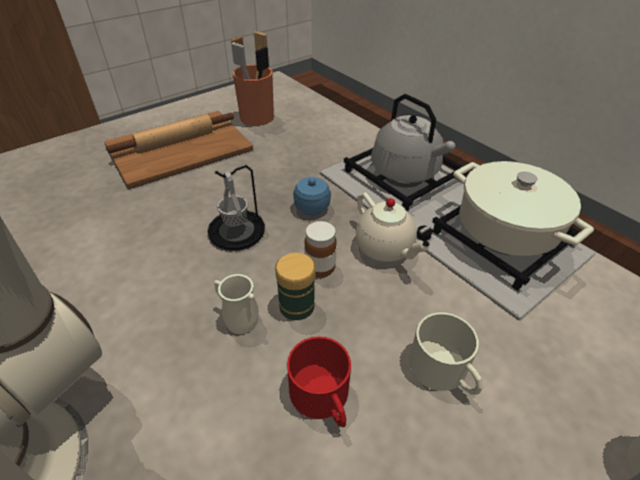

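View pics/top0.png

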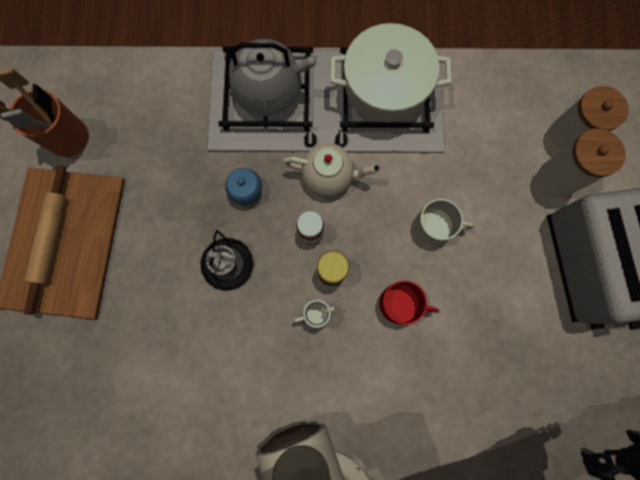

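The side view shows the stand at (237,230) with its post top at (250,170), and the red cup at (319,375). In the top view the dish is at (227,263), the post leads up-left to (218,238), and the red cup is at (404,302). Next I'll look at enlarged crops and fit the dish and the red rim.

```bash
python3 - <<'E'
import pickle
from h import *
S=pickle.load(open("side.pkl","rb"));T=pickle.load(open("top.pkl","rb"))
a=cv2.resize(S["img"][155:255,195:275],None,fx=5,fy=5,interpolation=cv2.INTER_CUBIC)
b=cv2.resize(T["img"][223:298,190:265],None,fx=5,fy=5,interpolation=cv2.INTER_CUBIC)
im=np.zeros((500,790,3),np.uint8);im[:,:400]=a;im[:375,410:785]=b
cv2.imwrite("pics/crop.png",im[:,:,::-1])
# dish in top: dark blob
g=T["img"].max(2); m=np.zeros_like(g); m[233:295,195:260]=(g[233:295,195:260]<60)
m=cv2.morphologyEx(m,cv2.MORPH_OPEN,np.ones((5,5)))
cs=max(cv2.findContours(m,0,1)[0],key=cv2.contourArea)
e=cv2.fitEllipse(cv2.convexHull(cs)); print("dish top",e,onz(T,*e[0],.012))
g=S["img"].max(2); m=np.zeros_like(g); m[205:252,200:272]=(g[205:252,200:272]<60)
m=cv2.morphologyEx(m,cv2.MORPH_OPEN,np.ones((3,3)))
cs=max(cv2.findContours(m,0,1)[0],key=cv2.contourArea)
e=cv2.fitEllipse(cv2.convexHull(cs)); print("dish side",e,onz(S,*e[0],.012))
for n,c in(("S",S),("T",T)):
    i=c["img"].astype(int); m=((i[...,0]>90)&(i[...,1]<60)&(i[...,2]<60)).astype(np.uint8)
    m=cv2.morphologyEx(m,cv2.MORPH_OPEN,np.ones((3,3)))
    cs=max(cv2.findContours(m,0,1)[0],key=cv2.contourArea); print(n,cv2.boundingRect(cs),cv2.contourArea(cs))
a=cv2.resize(S["img"][330:430,280:360],None,fx=5,fy=5,interpolation=cv2.INTER_CUBIC)
b=cv2.resize(T["img"][267:342,370:445],None,fx=5,fy=5,interpolation=cv2.INTER_CUBIC)
im=np.zeros((500,790,3),np.uint8);im[:,:400]=a;im[:375,410:785]=b
cv2.imwrite("pics/crop2.png",im[:,:,::-1])
E
```

```text
dish top ((226.48312377929688, 263.71710205078125), (52.5469856262207, 53.047237396240234), 61.090667724609375) [0.54825231 0.24122319 0.012     ]
dish side ((235.97341918945312, 230.03924560546875), (40.79480743408203, 57.4714241027832), 79.74673461914062) [0.54233947 0.23681894 0.012     ]
S (288, 364, 62, 30) 1052.0
T (383, 289, 33, 36) 824.5
```

View pics/crop.png

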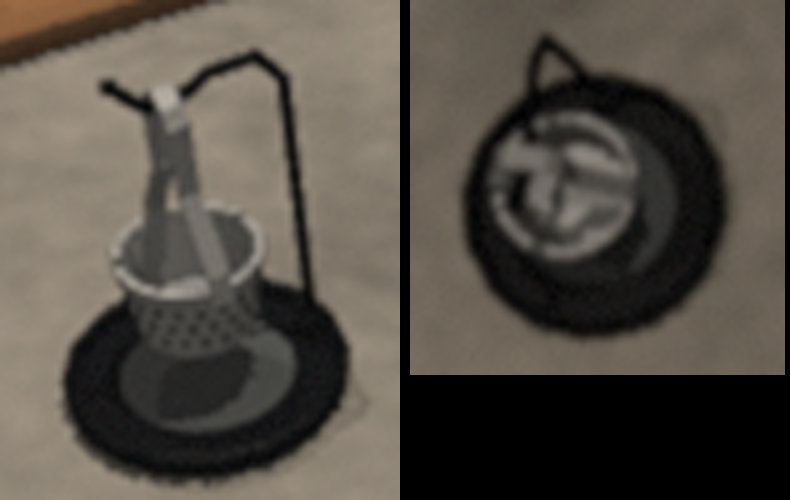

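View pics/crop2.png

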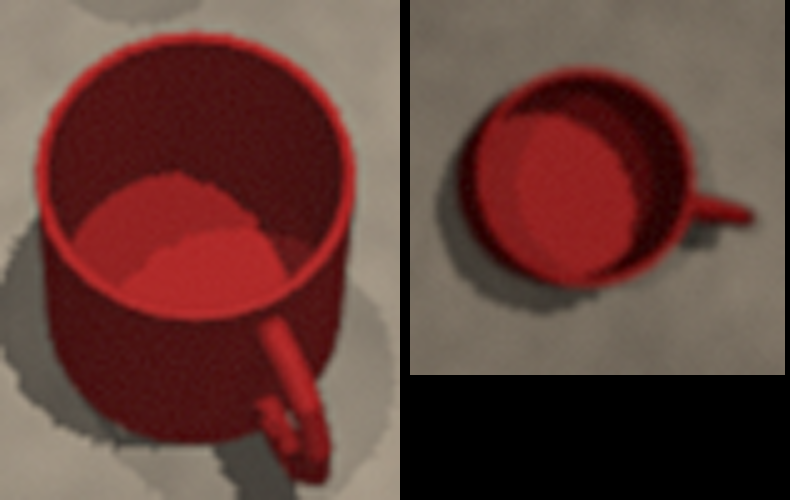

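The crop shows, in side pixels, the hook ball near (215.6,172), the loop top near (228,174.5), the post corner near (251.6,170) and the mouth centre near (232,205). In the top view the post corner is near (216.6,230.6) and the mouth centre near (220.6,259.6). The red rim is clean in both views, so I'll triangulate.

```bash
python3 - <<'E'
import pickle
from h import *
S=pickle.load(open("side.pkl","rb"));T=pickle.load(open("top.pkl","rb"))
def q(x,y,ox,oy): return np.array([(x+.5)/5-.5+ox,(y+.5)/5-.5+oy])
s=lambda x,y:q(x,y,195,155); t=lambda x,y:q(x-410,y,190,223)
print("mouth",tri(S,s(187,250),T,t(565,186)), onz(S,*s(187,250),.081),onz(T,*t(565,186),.081))
print("postcorner",tri(S,s(283,75),T,t(546,42)),tri(S,s(255,55),T,t(546,42)))
print("loop top",onz(S,*s(168,97),.166)); 
b=onz(S,*s(105,87),.175);print("ball",b,"top crop",(proj(T,b)-[190,223])*5+[410,0])
p=onz(S,*s(283,75),.165);print("post",p); 
pb=onz(S,*s(308,295),.015);print("postbase",pb)
# red outer rim: fit ellipses to red-vs-rest outlines
for n,c,o in(("S",S,(280,330)),("T",T,(370,267))):
    i=c["img"].astype(int); m=((i[...,0]-i[...,1]>35)&(i[...,0]>1.8*i[...,1])).astype(np.uint8)
    k=max(cv2.findContours(m,0,1)[0],key=cv2.contourArea)[:,0]
    print(n,cv2.boundingRect(k))
    # iterate: keep outline points consistent with 50mm circle at rim height
    P=np.array([onz(c,*u,.085)[:2] for u in k]); 
    x=P.mean(0)
    from scipy.optimize import least_squares
    # keep far-side (from camera) half of outline = the rim
    o0=ray(c,0,0)[0][:2]
    for _ in range(20):
        d=P-x; r=np.hypot(*d.T); f=(x-o0)/np.linalg.norm(x-o0)
        sel=(d@f>-0.005)&(abs(r-.05)<(.02 if _<8 else .004))
        if c is T: sel=(abs(r-.05)<(.02 if _<8 else .003))
        x=least_squares(lambda v:np.hypot(*(P[sel]-v).T)-.05,x).x
    print(n,"cup",x,sel.sum(),np.std(r[sel]))
print("cup tri",tri(S,s(195.5,176),T,t(580,177)))
d=np.load
E
```

```text
mouth (array([0.54695908, 0.24171699, 0.0819142 ]), np.float64(0.0030821793151100574)) [0.54597473 0.24328174 0.081     ] [0.54851795 0.2413482  0.081     ]
postcorner (array([0.60153351, 0.23765689, 0.1532187 ]), np.float64(0.002006878007421732)) (array([0.5940173 , 0.23594618, 0.16859714]), np.float64(0.011557746020022179))
loop top [0.54593142 0.23664354 0.166     ]
ball [0.52376331 0.2464133  0.175     ] top crop [501.75854664 211.48238643]
post [0.59239098 0.22254551 0.165     ]
postbase [0.60870333 0.25485695 0.015     ]
S (287, 336, 64, 91)
S cup [ 0.45207038 -0.18417326] 89 0.0008336780190472036
T (380, 281, 58, 44)
T cup [ 0.45472036 -0.18169669] 114 0.0014833657496361092
cup tri (array([0.54589147, 0.22338192, 0.13334392]), np.float64(0.0008552045365907777))
```

>>> {"fn": "send_rows", "kwargs": {
  "steps": "0 0 -10.3 0 0 0 0.085;0 0 -10.3 0 0 0 0.085;0 0 -10.3 0 0 0 0.085;0 0 -10.3 0 0 0 0.085;0 0 -10.3 0 0 0 0.085;0 0 -10.3 0 0 0 0.085;0 0 -10.3 0 0 0 0.085;0 0 -10.3 0 0 0 0.085;0 0 -10.3 0 0 0 0.085;0 0 -10.3 0 0 0 0.085",
  "newtons": 40
}}

```text
time: 1.35
tcp_pos: [0.1941, -0.5145, 0.2496]
tcp_rot: [-0.0, 0.469, 0.883, 0.0]
ft_force: [-0.1, 0.2, 0.9]
width: 0.994
grip_force: 0.0
```

>>> {"fn": "send_rows", "kwargs": {
  "steps": "0 0 -10.3 0 0 0 0.085;0 0 -10.3 0 0 0 0.085;0 0 -10.3 0 0 0 0.085;0 0 -10.3 0 0 0 0.085;0 0 -10.3 0 0 0 0.085;0 0 0 0 0 0 0.085"
}}

```text
time: 2.1
tcp_pos: [0.1941, -0.5145, 0.2496]
tcp_rot: [-0.0, 0.043, 0.999, 0.0]
ft_force: [0.2, -0.3, 0.4]
width: 0.996
grip_force: 0.0
```

```bash
python3 - <<'E'
import pickle
from h import *
from bench import arm
s=arm.sense();print(s["time"],s["tcp_pos"],R.from_quat(np.roll(s["tcp_rot"],-1)).as_matrix().round(3),s["joint_pos"])
S=pickle.load(open("side.pkl","rb"));T=pickle.load(open("top.pkl","rb"))
c0=np.array([.5465,.2415])
im=np.zeros((500,790,3),np.uint8)
a=cv2.resize(S["img"][155:255,195:275],None,fx=5,fy=5,interpolation=cv2.INTER_CUBIC)
b=cv2.resize(T["img"][223:298,190:265],None,fx=5,fy=5,interpolation=cv2.INTER_CUBIC)
for yaw,col in((-10,(255,0,0)),(0,(0,255,0)),(10,(80,160,255))):
    Y=np.deg2rad(yaw);M=np.array([[np.cos(Y),-np.sin(Y)],[np.sin(Y),np.cos(Y)]])
    for p in([-.022,0,.175],[0,0,.163],[.055,0,.1],[.055,0,.05],[0,.032,.081],[0,-.032,.081]):
        w=[*(c0+M@p[:2]),p[2]]
        for C,I,o in((S,a,(195,155)),(T,b,(190,223))):
            u=(proj(C,w)-o+.5)*5-.5
            cv2.circle(I,tuple(int(v) for v in u.round()),3,col,1)
im[:,:400]=a;im[:375,410:785]=b
cv2.imwrite("pics/crop3.png",im[:,:,::-1])
E
```

```text
2.1 [ 0.19411357 -0.51448896  0.24963456] [[-0.996  0.085 -0.   ]
 [ 0.085  0.996  0.001]
 [ 0.     0.001 -1.   ]] [-1.21001752e+00  8.71779962e-02  1.75516834e-01  1.65981533e+00
  3.05091055e-06 -1.12453275e+00]
```

View pics/crop3.png

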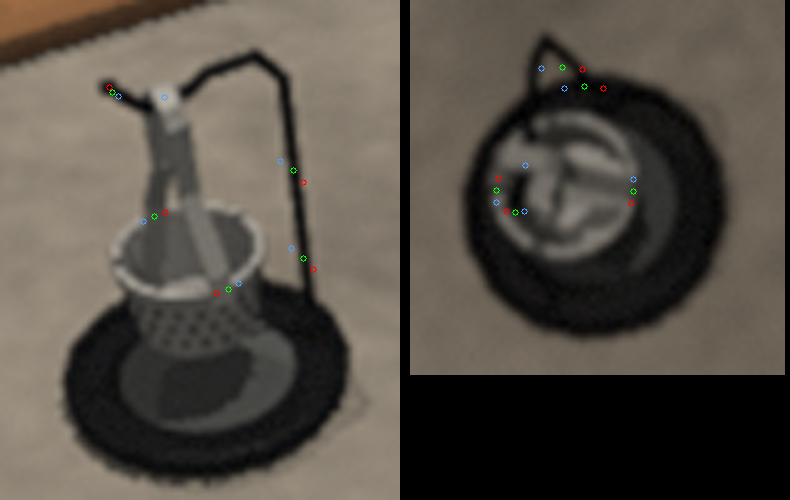

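Loop top and seat agree with my estimate of (0.5465, 0.2415). The strap feet and the post put the stand yaw at about -1.5°. I'll turn the last 3.4° and move over.

>>> {"fn": "send_rows", "kwargs": {
  "steps": "0 0 -3.4 0 0 0 0.085;0 0 0 -0.0208 0.0478 0 0.085;0 0 0 -0.0208 0.0478 0 0.085;0 0 0 -0.0208 0.0478 0 0.085;0 0 0 -0.0208 0.0478 0 0.085;0 0 0 -0.0208 0.0478 0 0.085;0 0 0 -0.0208 0.0478 0 0.085;0 0 0 -0.0208 0.0478 0 0.085;0 0 0 -0.0208 0.0478 0 0.085;0 0 0 -0.0208 0.0478 0 0.085"
}}

```text
time: 3.35
tcp_pos: [0.3924, -0.0875, 0.25]
tcp_rot: [0.0, 0.015, 1.0, -0.0]
ft_force: [-0.6, -0.6, 1.0]
width: 0.997
grip_force: 0.0
```

>>> {"fn": "send_rows", "kwargs": {
  "steps": "0 0 0 -0.0208 0.0478 0 0.085;0 0 0 -0.0208 0.0478 0 0.085;0 0 0 -0.0208 0.0478 0 0.085;0 0 0 -0.0208 0.0478 0 0.085;0 0 0 -0.0208 0.0478 0 0.085;0 0 0 -0.0208 0.0478 0 0.085;0 0 0 -0.0208 0.0478 0 0.085;0 0 0 0 0 0 0.085"
}}

```text
time: 4.35
tcp_pos: [0.5464, 0.2444, 0.2477]
tcp_rot: [-0.001, 0.013, 1.0, -0.0]
ft_force: [0.6, -0.7, 0.5]
width: 0.998
grip_force: 0.0
```

```bash
python3 - <<'E'
from h import *
from bench import arm
s=arm.sense();print(s["time"],s["tcp_pos"],R.from_quat(np.roll(s["tcp_rot"],-1)).as_matrix().round(3),s["joint_pos"])
im=[]
for n,x,y in(("side",150,60),("top",165,190)):
    c=arm.read_camera(n); im.append(cv2.resize(c["img"][y:y+200,x:x+130],None,fx=3,fy=3,interpolation=cv2.INTER_CUBIC))
    print(n,proj(c,[.5465,.2415,.163])-[x,y])
cv2.imwrite("pics/over.png",np.hstack(im)[:,:,::-1])
E
```

```text
4.35 [0.54644208 0.24442243 0.24772108] [[-1.     0.027 -0.003]
 [ 0.027  1.    -0.001]
 [ 0.003 -0.001 -1.   ]] [4.20474959e-01 2.08823211e-01 3.08106708e-01 1.67285918e+00
 2.91496048e-04 4.46983563e-01]
side [ 77.46515096 114.02754605]
top [47.51526018 65.52779429]
```

View pics/over.png

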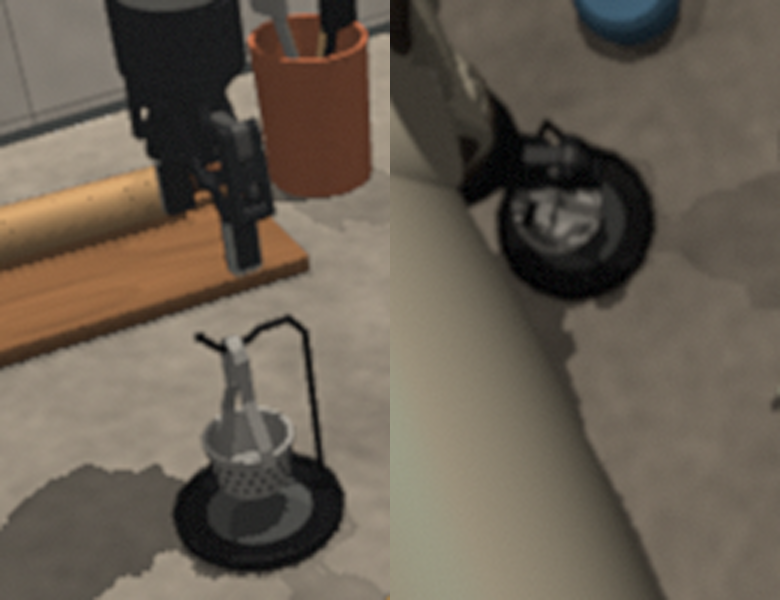

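The side view shows the gripper above the loop, with the loop top at crop (234,345) and both scene views undisturbed. The measured y is 3 mm too far, so I'll correct it and descend 97 mm.

>>> {"fn": "send_rows", "kwargs": {
  "steps": "0 0 0 0 -0.003 0.02 0.085;0 0 0 0 0 0.02 0.085;0 0 0 0 0 0.02 0.085;0 0 0 0 0 0.015 0.085;0 0 0 0 0 0.012 0.07;0 0 0 0 0 0.009 0.06;0 0 0 0 0 0 0.05;0 0 0 0 0 0 0.045;0 0 0 0 0 0 0.045"
}}

```text
time: 5.58
tcp_pos: [0.5461, 0.2388, 0.1545]
tcp_rot: [0.0, 0.012, 1.0, 0.0]
ft_force: [-0.5, -0.0, 0.2]
width: 0.526
grip_force: 0.0
```

```bash
python3 - <<'E'
from h import *
from bench import arm
s=arm.sense();print(s["time"],s["tcp_pos"],R.from_quat(np.roll(s["tcp_rot"],-1)).as_matrix().round(3),s["width"],s["ft_force"])
c=arm.read_camera("side"); x,y=180,110
a=cv2.resize(c["img"][y:y+140,x:x+110],None,fx=4,fy=4,interpolation=cv2.INTER_CUBIC)
cv2.imwrite("pics/down.png",a[:,:,::-1])
E
```

```text
5.575 [0.54606495 0.23882604 0.154533  ] [[-1.     0.025  0.001]
 [ 0.025  1.     0.   ]
 [-0.001  0.    -1.   ]] 0.5257781858787556 [-0.48411219 -0.02116209  0.20427077]
```

View pics/down.png

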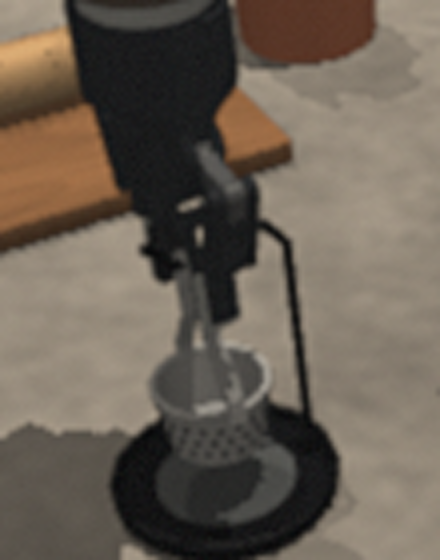

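The view shows the finger beside the loop, which still hangs on the hook. I'll correct y by +2.5 mm and z by 3.5 mm, then close gently.

>>> {"fn": "send_rows", "kwargs": {
  "steps": "0 0 0 0 0.0025 0.0035 0.045;0 0 0 0 0 0 0.04;0 0 0 0 0 0 0.036;0 0 0 0 0 0 0.033;0 0 0 0 0 0 0.033",
  "newtons": 25
}}

```text
time: 6.25
tcp_pos: [0.5459, 0.2412, 0.1505]
tcp_rot: [0.0, 0.013, 1.0, 0.0]
ft_force: [-0.6, 0.1, 1.1]
width: 0.388
grip_force: 0.0
```

>>> {"fn": "send_rows", "kwargs": {
  "steps": "0 0 0 0 0 0 0.031;0 0 0 0 0 0 0.029;0 0 0 0 0 0 0.027;0 0 0 0 0 0 0.024;0 0 0 0 0 0 0.02;0 0 0 0 0 0 0.02",
  "newtons": 40
}}

```text
time: 7.0
tcp_pos: [0.546, 0.2415, 0.1508]
tcp_rot: [0.0, 0.012, 1.0, 0.0]
ft_force: [-0.6, 4.5, 3.4]
width: 0.321
grip_force: 39.3
```

>>> {"fn": "send_rows", "kwargs": {
  "steps": "0 0 0 0 0 -0.002 0.02;0 0 0 0 0 -0.004 0.02;0 0 0 0 0 -0.005 0.02;0 0 0 0 0 -0.006 0.02;0 0 0 0 0 -0.006 0.02;0 0 0 0 0 -0.004 0.02;0 0 0 0 0 0 0.02;0 0 0 0 0 0 0.02"
}}

```text
time: 8.0
tcp_pos: [0.5458, 0.2412, 0.1773]
tcp_rot: [-0.0, 0.012, 1.0, -0.0]
ft_force: [0.0, -0.9, -1.5]
width: 0.315
grip_force: 39.1
```

```bash
python3 - <<'E'
from h import *
from bench import arm
s=arm.sense();print(s["time"],s["tcp_pos"],s["width"],s["ft_force"])
c=arm.read_camera("side"); x,y=180,110
a=cv2.resize(c["img"][y:y+140,x:x+110],None,fx=4,fy=4,interpolation=cv2.INTER_CUBIC)
cv2.imwrite("pics/lift.png",a[:,:,::-1])
E
```

```text
8.0 [0.54582175 0.24115634 0.17726147] 0.31494230920153193 [ 0.01750491 -0.87349447 -1.53415021]
```

View pics/lift.png

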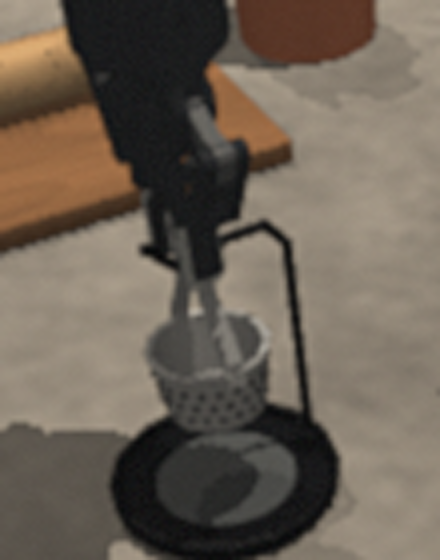

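The strainer is lifted 26 mm and hangs level on the fingers; the stand hasn't moved. I'll draw it along the stand's -x.

>>> {"fn": "send_rows", "kwargs": {
  "steps": "0 0 0 0.004 0 0 0.02;0 0 0 0.008 0 0 0.02;0 0 0 0.01 0 0 0.02;0 0 0 0.01 0 0 0.02;0 0 0 0.01 0 0 0.02;0 0 0 0.01 0 0 0.02;0 0 0 0.008 0 0 0.02;0 0 0 0.005 0 0 0.02;0 0 0 0 0 0 0.02;0 0 0 0 0 0 0.02"
}}

```text
time: 9.3
tcp_pos: [0.4811, 0.2428, 0.1775]
tcp_rot: [0.0, 0.012, 1.0, 0.0]
ft_force: [0.0, -0.3, -0.6]
width: 0.323
grip_force: 39.1
```

>>> {"fn": "send_rows", "kwargs": {
  "steps": "0 0 0 0 0 -0.008 0.02;0 0 0 0 0 -0.015 0.02;0 0 0 0 0 -0.02 0.02;0 0 0 0 0 -0.02 0.02;0 0 0 0 0 -0.018 0.02;0 0 0 0 0 -0.012 0.02;0 0 0 0 0 -0.006 0.02;0 0 0 0 0 0 0.02;0 0 0 0 0 0 0.02"
}}

```text
time: 10.42
tcp_pos: [0.4808, 0.2427, 0.2758]
tcp_rot: [-0.0, 0.012, 1.0, -0.0]
ft_force: [0.2, 0.6, -0.8]
width: 0.319
grip_force: 39.2
```

```bash
python3 - <<'E'
from h import *
from bench import arm
im=[]
for n,x,y in(("side",170,60),("top",165,190)):
    c=arm.read_camera(n); im.append(cv2.resize(c["img"][y:y+200,x:x+130],None,fx=3,fy=3,interpolation=cv2.INTER_CUBIC))
cv2.imwrite("pics/off.png",np.hstack(im)[:,:,::-1])
E
```

```text
(no output)
```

View pics/off.png

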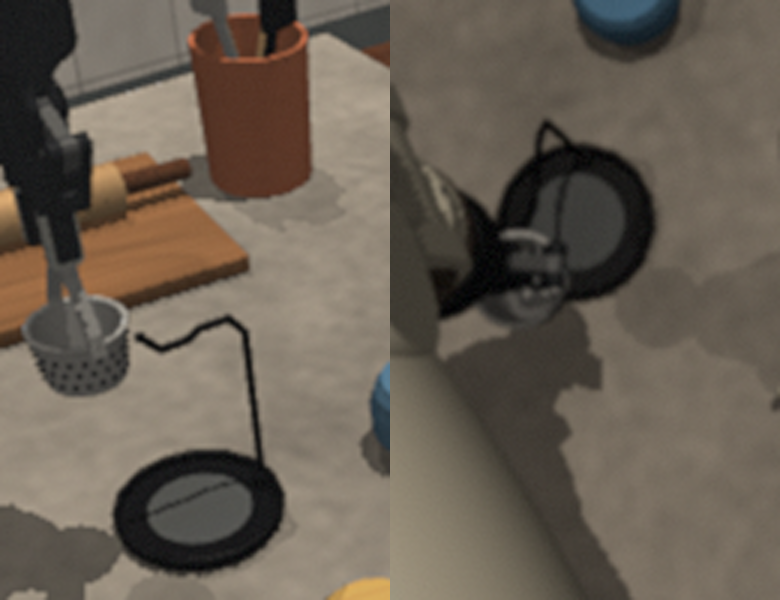

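The strainer is off the hook and upright, with the stand in place. I'll carry it to above the red cup.

>>> {"fn": "send_rows", "kwargs": {
  "steps": "0 0 0 0.0004 -0.008 0 0.02;0 0 0 0.0006 -0.016 0 0.02;0 0 0 0.001 -0.024 0 0.02;0 0 0 0.001 -0.03 0 0.02;0 0 0 0.001 -0.03 0 0.02;0 0 0 0.001 -0.03 0 0.02;0 0 0 0.001 -0.03 0 0.02;0 0 0 0.001 -0.03 0 0.02;0 0 0 0.001 -0.03 0 0.02;0 0 0 0.001 -0.03 0 0.02"
}}

```text
time: 11.78
tcp_pos: [0.4648, -0.0167, 0.2766]
tcp_rot: [0.0, 0.013, 1.0, -0.0]
ft_force: [0.9, -0.0, -0.7]
width: 0.318
grip_force: 39.3
```

>>> {"fn": "send_rows", "kwargs": {
  "steps": "0 0 0 0.001 -0.03 0 0.02;0 0 0 0.001 -0.03 0 0.02;0 0 0 0.001 -0.03 0 0.02;0 0 0 0.001 -0.03 0 0.02;0 0 0 0.001 -0.024 0 0.02;0 0 0 0.001 -0.016 0 0.02;0 0 0 0.001 -0.008 0 0.02;0 0 0 0 0 0 0.02;0 0 0 0 0 0 0.02;0 0 0 0 0 0 0.02"
}}

```text
time: 13.02
tcp_pos: [0.4544, -0.1821, 0.2765]
tcp_rot: [0.0, 0.012, 1.0, 0.0]
ft_force: [-0.1, 0.5, -0.5]
width: 0.319
grip_force: 39.4
```

>>> {"fn": "send_rows", "kwargs": {
  "steps": "0 0 0 0 0 0.006 0.02;0 0 0 0 0 0.012 0.02;0 0 0 0 0 0.012 0.02;0 0 0 0 0 0.012 0.02;0 0 0 0 0 0.01 0.02;0 0 0 0 0 0.004 0.02;0 0 0 0 0 0 0.02;0 0 0 0 0 0 0.02"
}}

```text
time: 14.02
tcp_pos: [0.4545, -0.1827, 0.2209]
tcp_rot: [0.0, 0.012, 1.0, -0.0]
ft_force: [0.2, 0.5, 0.1]
width: 0.321
grip_force: 39.3
```

```bash
python3 - <<'E'
from h import *
from bench import arm
import pickle
im=[]
for n,x,y in(("side",255,270),("top",350,240)):
    c=arm.read_camera(n); pickle.dump(c,open(n+"2.pkl","wb")); im.append(cv2.resize(c["img"][y:y+150,x:x+100],None,fx=4,fy=4,interpolation=cv2.INTER_CUBIC))
cv2.imwrite("pics/cup.png",np.hstack(im)[:,:,::-1])
E
```

```text
(no output)
```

View pics/cup.png

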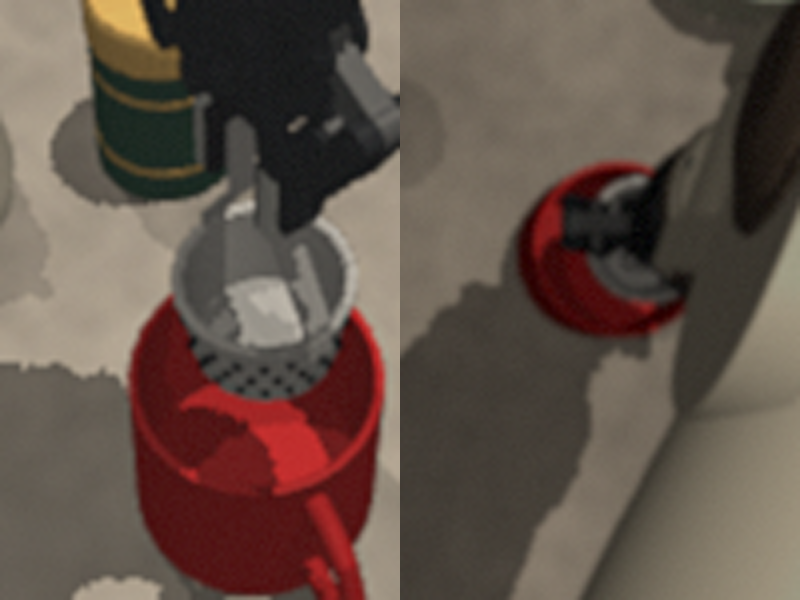

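The side view shows the mouth as an ellipse from x 172 to 357 and y 208 to 362, hanging level above the cup; in the top view it is mostly hidden by the arm. I'll compare its position with the rim's in the same view.

```bash
python3 - <<'E'
from h import *
import pickle
S=pickle.load(open("side2.pkl","rb"));T=pickle.load(open("top2.pkl","rb"))
s=lambda x,y:((x+.5)/4-.5+255,(y+.5)/4-.5+270)
t=lambda x,y:((x-400+.5)/4-.5+350,(y+.5)/4-.5+240)
print("edges L,R at z.151:",onz(S,*s(172,282),.151),onz(S,*s(357,282),.151))
print("far,near:",onz(S,*s(265,208),.151),onz(S,*s(265,364),.151))
for z in(.146,.151,.156):print(z,onz(S,*s(265,286),z))
c=[.4545,-.1827]
for z in(.106,.111,.116):
  # lowest image point of underside circle
  p=[proj(S,[c[0]+.026*np.cos(a),c[1]+.026*np.sin(a),z]) for a in np.linspace(0,6.28,90)]
  print("underside z",z,(max(q[1] for q in p)-270+.5)*4-.5)
print("top: rim centre",onz(T,*t(605,249),.085)," mouth top edge", onz(T,*t(640,174),.151),"mouth bottom edge",onz(T,*t(640,303),.151))
E
```

```text
edges L,R at z.151: [ 0.42799482 -0.16545708  0.151     ] [ 0.48035647 -0.2063813   0.151     ]
far,near: [ 0.47432193 -0.16079122  0.151     ] [ 0.43374595 -0.21194208  0.151     ]
0.146 [ 0.45534793 -0.18478354  0.146     ]
0.151 [ 0.45326634 -0.1873343   0.151     ]
0.156 [ 0.45118476 -0.18988506  0.156     ]
underside z 0.106 405.600551229908
underside z 0.111 398.5161832924682
underside z 0.116 391.35492551332914
top: rim centre [ 0.45536298 -0.17514755  0.085     ]  mouth top edge [ 0.4922763  -0.18353217  0.151     ] mouth bottom edge [ 0.42391645 -0.1816082   0.151     ]
```

The mouth sits about (+2, -1) mm off the rim centre and its underside is near 0.111 m. I'll correct that and go down 11 mm.

>>> {"fn": "send_rows", "kwargs": {
  "steps": "0 0 0 0.001 0.0005 0.003 0.02;0 0 0 0.001 0.0005 0.004 0.02;0 0 0 0 0 0.003 0.02;0 0 0 0 0 0.001 0.02;0 0 0 0 0 0 0.02;0 0 0 0 0 0 0.02;0 0 0 0 0 0 0.02;0 0 0 0 0 0 0.02"
}}

```text
time: 15.12
tcp_pos: [0.4524, -0.1816, 0.2096]
tcp_rot: [0.0, 0.012, 1.0, -0.0]
ft_force: [0.5, -0.3, -0.3]
width: 0.32
grip_force: 39.3
```

```bash
python3 - <<'E'
from h import *
from bench import arm
c=arm.read_camera("side")
x,y=160,150
cv2.imwrite("pics/fin.png",cv2.resize(c["img"][y:y+280,x:x+360],None,fx=2,fy=2,interpolation=cv2.INTER_CUBIC)[:,:,::-1])
s=arm.sense();print(s["time"],s["tcp_pos"],s["qvel"])
C=[.4525,-.1820] if 0 else s["tcp_pos"][:2]
for z in(.095,.100,.105):
  p=[proj(c,[C[0]+.026*np.cos(a),C[1]+.026*np.sin(a),z]) for a in np.linspace(0,6.28,90)]
  print(z,(max(q[1] for q in p)-y+.5)*2-.5)
E
```

```text
15.175 [ 0.45234815 -0.18162194  0.20950569] [-0.00088009  0.00021785  0.00064202 -0.00044804 -0.0006762  -0.00048623]
0.095 450.79790503975084
0.1 447.33934025032886
0.105 443.84366000773343
```

View pics/fin.png

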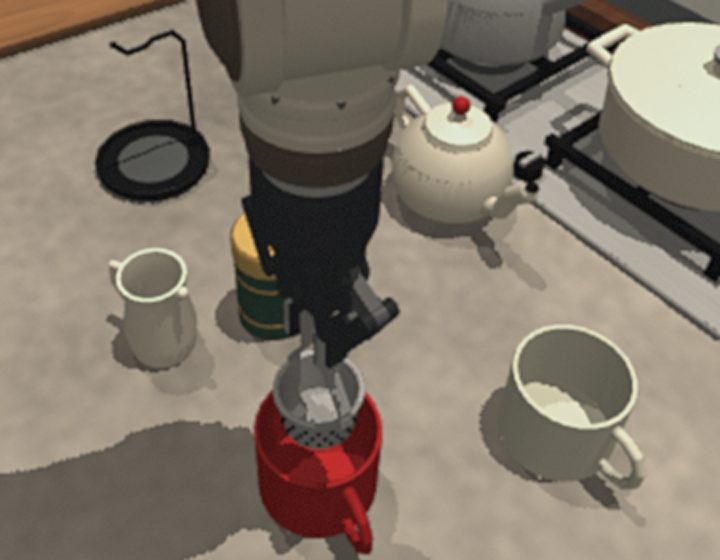

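The strainer hangs level over the red cup, with its lowest edge near row 447, which matches an underside at 0.100 m. Nothing else has moved, so I'll hand in.

```bash
python3 -c "
from bench import arm
print(arm.hand_in())"
```

```text
the job is handed in; nothing more can be done
None
```

I lifted the strainer off the hook and handed in with it held still and level, centred to within a few mm and about 15 mm above the red cup's rim; everything else in view had stayed where it was.

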